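# Wind the spring saddle to its mark and lock it

## Task

Wind the crank of the tuning bench clockwise (as you face its sloping panel) until the pointer on the brass spring saddle stands at the red rider on the steel rule, within about 3 mm; then swing the steel keeper bar fully home into its catch and let go. Move the saddle only by the crank, do not shift the rider, keep clear of the pen machine that hangs above the crank, and leave the other things on the counter where they are.

Things in the scene. Friction and masses are not known exactly. Their poses are not given: they have to be found in the camera images.
- bench: Fixed tuning bench, 220 x 410 mm; origin on its underside, z up, -x side to the robot. At its -y end a housing with a black 150 mm panel sloping 28 deg, outward normal (-0.469, 0, 0.883) in bench axes. Along +y the bed (top 40 mm up, y 0 to 0.22 m) with the saddle; rule on the bed's +x side, keeper on its -x side. A 300 mm post behind the panel holds the pen machine.
- crank_hub (a point): Centre of the crank on the sloping panel's surface, 115 mm above the counter. The point's axes are the bench's. The crank turns about the panel normal through this point.
- crank (a joint): Crank angle in rad, grows as it is turned clockwise seen by someone facing the panel (looking against its outward normal). At 0 the grip is at the lowest point of its circle, straight down the slope from the hub. Range -0.3 to 17. One turn moves the saddle 30 mm along the bench's +y. It stays where it is left (0.12 N m to turn).
- crank_grip (a point): Middle of the beech grip: a square bar 24 x 24 mm, 66 mm long, fixed to the crank arm (does not spin; flats radial and tangential), parallel to the panel normal, 55 mm from the crank axis. This point is 55 mm out from the panel along the normal; the grip runs 17 to 83 mm out, the arm 8 to 18, the hub to 24. Axes turn with the crank: z the panel normal, x from grip towards the crank axis.
- pointer (a point): Tip of the thin brass pointer (4 mm wide) on the +x side of the saddle, over the rule, 50 mm above the counter.
- rider_tip (a point): Tip of the red rider's finger on the rule, facing the pointer (2 mm gap in x), 50 mm above the counter; axes are the bench's. The mark is met when pointer and rider tip have the same bench y.
- keeper (a joint): Angle of the keeper bar in rad: 0 is shut (bar parallel to the bed, home in its catch), it starts open and swung towards the robot, up to 1.3. Stiff, stays where left (0.12 N m).
- keeper_hinge (a point): On the keeper's vertical hinge axis at the bar's underside, 34 mm above the counter, at (-0.055, 0.205) m in bench axes; point axes are the bench's. Shut, the bar runs from here 155 mm along the bench's -y; opening turns it clockwise seen from above, towards the robot.
- keeper_knob (a point): Middle of the round upright beech knob on the keeper bar, 24 mm in diameter, 50 mm tall, 115 mm from the hinge axis; 71 mm above the counter, the knob runs from 46 to 96 mm up. The bar is 20 mm wide, 12 mm thick. Its y axis points along the bar to the hinge.
- pen_machine: Slim dark red rotary pen machine clipped to the black stand, 26 mm in diameter, 130 mm long, along the bench's y; origin at its middle, 300 mm above the counter, at (0.062, -0.09) m in bench axes. It bars a straight-down approach to the upper part of the crank's circle: tilt the tool to the panel's normal.
- pliers: Loose pliers with white nylon jaws and beech handles, about 150 mm long and 15 mm high, lying down; origin at the underside.
- grip_cover: Loose pink rubber grip cover, a tube 34 mm in diameter and 62 mm tall, standing; origin at its underside.
- soap_bottle: Loose green bottle, 60 mm in diameter, 150 mm tall; origin at its underside.
- ink_black: Loose black ink bottle, 36 mm in diameter, 85 mm tall; origin at its underside.
- ink_blue: Loose blue ink bottle, 36 mm in diameter, 85 mm tall; origin at its underside.
- rinse_cup: Loose blue ceramic cup, 68 mm in diameter, 70 mm tall; origin at its underside.
- saddle: Sliding brass block 66 x 46 x 28 mm on the bed, driven along the bench's y by the crank; a blued steel spring strip 90 mm long is fixed on top, pointing to +y, its highest point 97 mm above the counter. Origin at the centre of the block's underside, 44 mm above the counter.

How it is judged:
By the outcome, as a careful person would: the job done as asked, in the order asked, and still so for the second after the job is handed in, with the robot touching nothing.
It also fails if it takes over 72 s, if anything falls off the work surface, if the arm or the gripper's body presses on something with over 40 N, if the wrist force passes 120 N, or if a joint passes its speed limit or range.

## Robot

A 6-joint arm with a two-finger parallel gripper is mounted at the origin on the work surface. World frame = base frame: x ahead of the robot, y to its left, z up, the work surface at z = 0. Lengths are in m, angles in degrees, forces in N, time in s.
With the tool pointing down it reaches from about 0.35 to 0.875 m from the base axis. Payload 4.2 kg.
Tool frame: the origin (TCP) lies midway between the tips of the shut fingers; the grasp point (between the pads) lies 19 mm behind it; z points along the fingers, y is the line along which they close (so a half turn about z gives the same grasp; the last joint's range is limited). The gripper opens to 87 mm and grips with 3 to 60 N. Pads are 19 mm wide; open, the fingers measure 117 mm over their backs; the gripper's body (75 mm by 190 mm) begins 51 mm behind the grasp point.
Start: joints at [-53.938, 22.042, 0.453, 0, -68.411, -14.817], TCP at [0.226, -0.582, 0.223] pointing down, gripper open.
Joint ranges: [-179.83, 179.83], [-69.29, 118.12], [-61.27, 80.66], [-181.25, 117.63], [-171.15, -9.14], [-177.46, 177.46]. Speed limits (degrees/s): [159.86, 159.86, 180, 180, 180, 180].

## Interface

Orientations are given as a 3x3 rotation matrix whose columns are the frame's x, y, z axes.
In Python, from station import * gives the robot as it stands.
- The arm moves only by the tool move_arm, never from a script. Its argument "targets" is text: rows parted by semicolons, each of 4 numbers parted by spaces: the shift along the world's x, y, z in units of 25 mm (1.0 is 25 mm), then the turn about the world's z in units of 5 degrees (1.0 is 5 degrees). In form: tx ty tz spin; .... A call has 1 to 10 rows; each row shifts and turns the commanded pose from where the row before left it; what a row does not reach is not made up. A row lasts 1/12 s, in which the tool goes at most 41.7 mm and 7.16 degrees, less where a joint would pass 70% of its speed; a pose out of reach is approached as far as the arm can. A call is refused whole if a number of a shift passes 1 or a number of a turn 1, either way. A call with a gripper value outside its range is refused whole. "gripper" is the finger opening in mm, from 0 to 87, set as the call begins (left out, the last holds). The fingers move at their own pace and stop on an object; the grip force is fixed at half the most. Time passes only in rows, so rows that do not move let the fingers close. It gives the time, the measured TCP pose, the force, the opening and the grip force at its end, in the units of the state.
- sense(): the state, without advancing time (a new reading comes with each control period).
- capture(name): name is "scene" or "top"; returns a dict with "image" (384x512x3 uint8, blue, green, red), "fx", "fy", "cx", "cy" (pixels), "D" ([k1, k2, p1, p2, k3] as OpenCV has them; the pictures are not rectified), "world_from_camera" (4x4, takes a point from camera to world coordinates). Camera axes: x right, y up, looking along -z (the intrinsics and any distortion apply to the point x, -y, -z); pixel columns grow to the right and rows downward; lengths in m; the calibration is good to about 2 mm. A picture is of the moment at which its call begins. There is no depth.
- finish_job(): hands the job in; it is judged then, once.
The state is a dict: "time_s": time; "joints": joint angles; "joint_velocities": joint speeds; "effort": joint torques, N m; "tcp_pos": TCP position; "ee_rot": TCP orientation; "wrist_force": force on the tool from outside, world axes, zero at the start; "moment": the same for the moment, N m; "gripper_width": opening from 0.0 (shut) to 1.0 (fully open); "gripper_force": force on a finger pad.
Only numpy, scipy, OpenCV 4.12 (cv2) and the standard library are available. Lean on these libraries where they do the work, as an engineer would, in place of code of your own. Each camera call takes 0.05 s, during which the arm holds its last target. There are 200 camera calls.

## Working session

There is one attempt and no reset: what is moved stays moved. The work goes in short steps, Python scripts to look and compute and a tool call to move; the robot and the scene stay as the last step left them, time stands still between calls to the robot, and variables do not carry over. Pictures are saved under pics/ and viewed, at most 10 in all, crops included, and the job is handed in when it is done.

Besides the shell and the picture viewer there is one more tool, called after "Emit:" in YAML: its name, and indented under it one key for each argument. move_arm: Moves the arm, as the interface text tells. Its arguments: {"type":"object","properties":{"targets":{"type":"string"},"gripper":{"type":"number"}},"required":["targets"]}

```bash
mkdir -p pics; ls; python3 - <<'E'
from station import *
import cv2,numpy as np
for n in("scene","top"):
    c=capture(n); cv2.imwrite(f"pics/{n}0.png",c["image"]); 
    np.savez(f"{n}0.npz",**{k:np.array(v) for k,v in c.items()})
    print(n,c["fx"],c["fy"],c["cx"],c["cy"],c["D"]);print(np.round(c["world_from_camera"],4))
print(sense())
E
```

```text
pics
scene 355.6673207109263 355.6673207109263 253.43593434686676 189.05258505220735 [-0.04105459  0.          0.          0.          0.        ]
[[ 0.6982 -0.5901  0.4054  0.9631]
 [ 0.7159  0.5743 -0.3971 -0.2563]
 [ 0.0015  0.5675  0.8234  0.8641]
 [ 0.      0.      0.      1.    ]]
top 416.66981324022856 416.66981324022856 250.19195417808447 191.52544398030363 [-0.02051981  0.          0.          0.          0.        ]
[[ 4.0000e-04  9.9220e-01 -1.2430e-01  4.9950e-01]
 [-9.9950e-01 -3.7000e-03 -3.2300e-02  5.8200e-02]
 [-3.2500e-02  1.2430e-01  9.9170e-01  1.1195e+00]
 [ 0.0000e+00  0.0000e+00  0.0000e+00  1.0000e+00]]
{'time_s': 0.1, 'joints': array([-5.39398578e+01,  2.20874412e+01,  3.89804411e-01, -2.50392995e-02,
       -6.84100234e+01, -1.48160072e+01]), 'joint_velocities': array([ 0.05053778, -0.09670101,  0.17744824,  0.13433347,  0.06366599,
        0.00098433]), 'effort': array([ 5.38856348e-04, -3.91690135e+01,  1.87937468e+01,  4.23188657e+00,
        1.35040213e-02, -6.44811462e-05]), 'tcp_pos': array([ 0.2262929 , -0.58204327,  0.22157326]), 'ee_rot': array([[-9.32103324e-01, -3.62191647e-01, -7.77539321e-04],
       [-3.62192471e-01,  9.32101670e-01,  1.75817163e-03],
       [ 8.79506224e-05,  1.92041650e-03, -9.99998152e-01]]), 'wrist_force': array([ 0.15476024, -0.04816022,  0.56969237]), 'moment': array([ 0.02508605,  0.00702809, -0.04848764]), 'gripper_force': 0.0, 'gripper_width': 0.9999164607865344}
```

View pics/scene0.png

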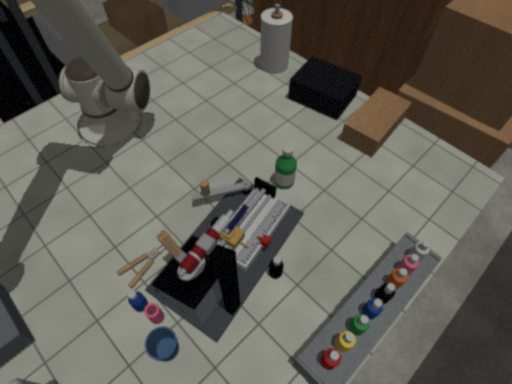

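View pics/top0.png

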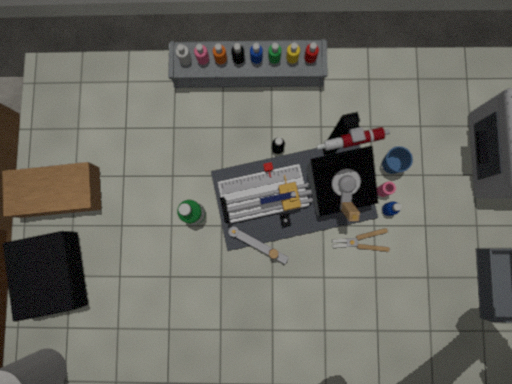

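The overview shows the bench yawed about 9°, with the panel and hub at about (346,183) in the top view and the grip low at about (350,212). The pointer is near (290,190), the red rider near (268,168), and the keeper is open with its knob at (273,254). Next I'll enlarge both views.

```bash
python3 - <<'E'
import cv2
t=cv2.imread("pics/top0.png")[105:275,200:400]; s=cv2.imread("pics/scene0.png")[165:345,110:310]
g=lambda i:cv2.convertScaleAbs(cv2.resize(i,None,fx=4,fy=3.5 if 0 else 4,interpolation=cv2.INTER_CUBIC),alpha=1.4,beta=25)
t,s=g(t)[:600],g(s)[:600]
cv2.imwrite("pics/tc.png",t);cv2.imwrite("pics/sc.png",s)
E
```

```text
(no output)
```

View pics/tc.png

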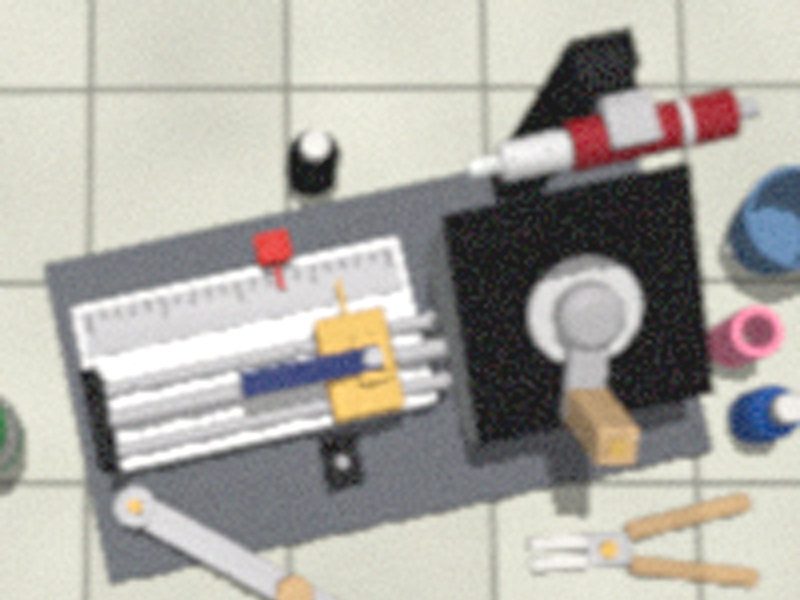

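View pics/sc.png

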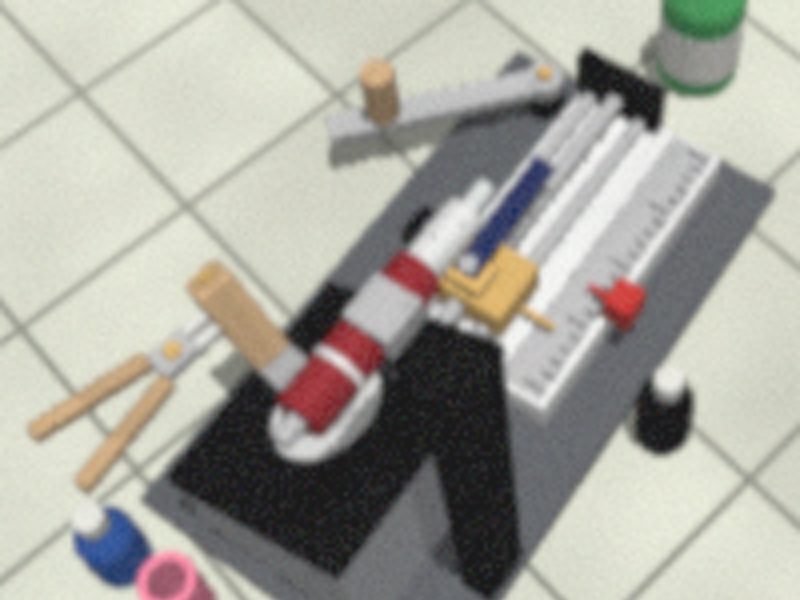

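The crops give these pixels, top crop first and then scene crop. Grip end: (619,448) and (208,278). Pointer tip: (339,284) and (551,326). Rider tip: (280,288) and (592,288). Hinge pin: (135,507) and (545,73). Pen ends: (757,107)/(277,437) and (475,167)/(488,186). I'll triangulate all of them.

```bash
cat >h.py <<'E'
import numpy as np,cv2
def ray(c,u,v):
    K=np.array([[c["fx"],0,c["cx"]],[0,c["fy"],c["cy"]],[0,0,1]],float)
    p=cv2.undistortPoints(np.array([[[u,v]]],float),K,np.array(c["D"],float))[0,0]
    T=np.array(c["world_from_camera"]); d=T[:3,:3]@np.array([p[0],-p[1],-1]); return T[:3,3],d/np.linalg.norm(d)
def tri(a,b):
    A=np.zeros((3,3));q=np.zeros(3)
    for o,d in(a,b):
        P=np.eye(3)-np.outer(d,d);A+=P;q+=P@o
    x=np.linalg.solve(A,q); return x,[np.linalg.norm(np.cross(x-o,d)) for o,d in(a,b)]
def plane(r,z): o,d=r; return o+d*(z-o[2])/d[2]
def tp(u,v): return 200+(u+.5)/4-.5,105+(v+.5)/4-.5
def sp(u,v): return 110+(u+.5)/4-.5,165+(v+.5)/4-.5
def proj(c,P):
    K=np.array([[c["fx"],0,c["cx"]],[0,c["fy"],c["cy"]],[0,0,1]],float)
    T=np.linalg.inv(np.array(c["world_from_camera"])); q=T[:3,:3]@P+T[:3,3]
    return cv2.projectPoints(np.array([[q[0],-q[1],-q[2]]]),np.zeros(3),np.zeros(3),K,np.array(c["D"],float))[0][0,0]
E
python3 - <<'E'
from h import *
t=np.load("top0.npz");s=np.load("scene0.npz");np.set_printoptions(precision=4,suppress=True)
P={"grip":((619,448),(208,278)),"pointer":((339,284),(551,326)),"rider":((280,288),(592,288)),"hinge":((135,507),(545,73)),
"penR":((757,107),(277,437)),"penL":((475,167),(488,186)),"knobtop":((293,590),(378,68)),"plA":((47,266),(773,190)),"hubtop":((591,315),None)}
X={}
for k,(a,b) in P.items():
    if b: X[k],r=tri(ray(t,*tp(*a)),ray(s,*sp(*b)));print(k,X[k],np.round(r,4))
for k,a in {"B":(110,582),"C":(708,450),"A":(47,266)}.items(): print("plate",k,plane(ray(t,*tp(*a)),.006))
print("hub24",plane(ray(t,*tp(591,315)),.136))
d=X["penL"]-X["penR"];print("yaw pen",np.degrees(np.arctan2(-d[0],d[1])), np.linalg.norm(d))
E
```

```text
grip [ 0.5613 -0.1482  0.1608] [0.0009 0.0009]
pointer [0.6752 0.0045 0.0482] [0.0003 0.0003]
rider [0.6733 0.0427 0.0452] [0.0002 0.0002]
hinge [0.5311 0.1365 0.0479] [0.0003 0.0003]
penR [ 0.7222 -0.1925  0.3015] [0. 0.]
penL [ 0.6931 -0.05    0.3025] [0.0016 0.0016]
knobtop [0.4789 0.0359 0.0997] [0.0007 0.0007]
plA [0.6949 0.1998 0.0098] [0.0002 0.0002]
plate B [0.4826 0.1557 0.006 ]
plate C [ 0.5694 -0.2412  0.006 ]
plate A [0.6954 0.2001 0.006 ]
hub24 [ 0.6414 -0.1402  0.136 ]
yaw pen 11.53617654903985 0.14548087848756439
```

```bash
cat >plan.py <<'E'
from h import *
yaw=np.radians(12);ex=np.array([np.cos(yaw),np.sin(yaw)]);ey=np.array([-ex[1],ex[0]])
HUB=np.array([.6505,-.1382]); n=np.array([-.469,0,.883]);s=np.array([.883,0,.469]);Y=np.array([0,1.,0])
def hull(P): return cv2.convexHull(P.astype(np.float32))[:,0].astype(float)
def ztip(th): return .115+.883*.062-.0258*np.cos(th)
def H(th):                       # grip above tip height, seen from above, hub-relative bench xy
    r=-s*np.cos(th)+Y*np.sin(th); t=s*np.sin(th)+Y*np.cos(th); P=[]
    for a in(-.012,.012):
        for b in(-.012,.012):
            e=[.055*r+a*r+b*t+o*n for o in(.017,.083)]
            zt=ztip(th)-.115; f=max(0,(zt-e[0][2])/(e[1][2]-e[0][2])); P+=[(e[0]+f*(e[1]-e[0]))[:2],e[1][:2]]
    return hull(np.array(P))
def M(th,hx=.0095,hy=.015): return hull(np.array([p+[i,j] for p in H(th) for i in(-hx,hx) for j in(-hy,hy)]))
def path(ths,xmax=.002,start=None):
    out=[];prev=start
    for th in ths:
        m=M(th);h0,h1=H(th-.02),H(th+.02);best=None
        for k in range(len(m)):
            a,b=m[k],m[(k+1)%len(m)];d=b-a;L=np.linalg.norm(d)
            if L<1e-5: continue
            nn=np.array([d[1],-d[0]])/L
            if nn@(a-m.mean(0))<0: nn=-nn
            arm=-((h1@nn).max()-(h0@nn).max())/.04
            for f in np.linspace(.1,.9,9):
                p=a+f*d; c=min(arm,.035)*3-(100*max(0,p[0]-xmax))-(0 if prev is None else 1.2*np.linalg.norm(p-prev))
                if best is None or c>best[0]: best=(c,p,arm)
        prev=best[1];out.append((th,*prev,ztip(th),best[2]))
    return np.array(out)
def world(x,y): return HUB+x*ex+y*ey
if __name__=="__main__":
    np.set_printoptions(precision=1,suppress=True)
    p=path(np.radians(np.arange(10,480,10)))
    for r in p:
        w=world(r[1],r[2]);print("%4.0f bench %6.1f %6.1f arm %4.1f | world %6.1f %6.1f %6.1f"%(np.degrees(r[0]),r[1]*1e3,r[2]*1e3,r[4]*1e3,w[0]*1e3,w[1]*1e3,r[3]*1e3))
E
python3 plan.py
```

```text
10 bench -106.4  -15.6 arm 54.8 | world  549.6 -175.6  144.3
  20 bench -101.7   -5.8 arm 54.1 | world  552.3 -165.0  145.5
  30 bench  -95.8    2.1 arm 53.2 | world  556.4 -156.1  147.4
  40 bench  -89.2    8.1 arm 52.0 | world  561.6 -148.8  150.0
  50 bench  -82.3   12.1 arm 50.9 | world  567.5 -143.5  153.2
  60 bench  -77.6   18.3 arm 50.0 | world  570.7 -136.4  156.8
  70 bench  -72.1   23.6 arm 49.2 | world  575.1 -130.1  160.9
  80 bench  -65.8   27.6 arm 48.7 | world  580.4 -124.9  165.3
  90 bench  -59.0   33.4 arm 48.6 | world  585.8 -117.8  169.7
 100 bench  -52.3   32.4 arm 39.2 | world  592.6 -117.3  174.2
 110 bench  -45.4   32.5 arm 39.3 | world  599.3 -115.8  178.6
 120 bench  -38.6   31.2 arm 38.2 | world  606.2 -115.7  182.6
 130 bench  -32.1   31.7 arm 35.9 | world  612.5 -113.9  186.3
 140 bench  -26.2   30.8 arm 32.5 | world  618.5 -113.5  189.5
 150 bench  -19.0   48.1 arm 53.2 | world  621.9  -95.1  192.1
 160 bench  -14.4   41.8 arm 54.1 | world  627.7 -100.3  194.0
 170 bench  -10.8   34.7 arm 54.8 | world  632.7 -106.5  195.2
 180 bench   -5.2   27.0 arm 55
[... 1158 characters left out ...]
  143.9
 370 bench  -59.5  -19.4 arm 44.4 | world  596.3 -169.5  144.3
 380 bench  -60.2  -11.6 arm 44.5 | world  594.1 -162.0  145.5
 390 bench  -59.7   -3.9 arm 43.2 | world  593.0 -154.4  147.4
 400 bench  -60.9    3.4 arm 40.7 | world  590.2 -147.5  150.0
 410 bench  -61.0   10.2 arm 36.8 | world  588.7 -140.9  153.2
 420 bench  -59.9   16.2 arm 31.9 | world  588.5 -134.8  156.8
 430 bench  -72.1   23.6 arm 49.2 | world  575.1 -130.1  160.9
 440 bench  -65.8   27.6 arm 48.7 | world  580.4 -124.9  165.3
 450 bench  -59.0   33.4 arm 48.6 | world  585.8 -117.8  169.7
 460 bench  -52.3   32.4 arm 39.2 | world  592.6 -117.3  174.2
 470 bench  -45.4   32.5 arm 39.3 | world  599.3 -115.8  178.6
```

Emit:
move_arm:
  targets: "0.65 0.78 0 -0.18; 0.65 0.78 0 -0.18; 0.65 0.78 0 -0.18; 0.65 0.78 0 -0.18; 0.65 0.78 0 -0.18; 0.65 0.78 0 -0.18; 0.65 0.78 0 -0.18; 0.65 0.78 0 -0.18; 0.65 0.78 0 -0.18; 0.65 0.78 0 -0.18"
  gripper: 0

```text
time_s: 0.93
tcp_pos: [0.3894, -0.3862, 0.2221]
ee_rot: [[-0.977, -0.211, -0.001], [-0.211, 0.977, 0.001], [0.001, 0.001, -1.0]]
wrist_force: [0.6, -0.1, 0.1]
gripper_width: 0.326
gripper_force: 0.0
```

Emit:
move_arm:
  targets: "0.65 0.78 0 0; 0.65 0.78 0 0; 0.65 0.78 0 0; 0.65 0.78 0 0; 0.65 0.78 0 0; 0.65 0.78 0 0; 0.65 0.78 0 0; 0.65 0.78 0 0; 0.65 0.78 0 0; 0 0 0 0"

```text
time_s: 1.77
tcp_pos: [0.5375, -0.2092, 0.2218]
ee_rot: [[-0.976, -0.216, 0.0], [-0.216, 0.976, 0.0], [-0.0, 0.0, -1.0]]
wrist_force: [-0.3, -0.2, 0.3]
gripper_width: 0.004
gripper_force: 0.0
```

Emit:
move_arm:
  targets: "0.25 0.3 -0.6 0; 0.25 0.3 -0.6 0; 0 0 -0.6 0; 0 0 -0.6 0; 0 0 -0.65 0; 0 0 0 0; 0 0 0 0"

```text
time_s: 2.35
tcp_pos: [0.5469, -0.1972, 0.1455]
ee_rot: [[-0.977, -0.212, -0.003], [-0.212, 0.977, 0.0], [0.003, 0.001, -1.0]]
wrist_force: [-0.6, -0.1, 0.9]
gripper_width: 0.006
gripper_force: 0.0
```

```bash
python3 - <<'E'
from station import *
import cv2,numpy as np
t=capture("top")["image"][105:275,200:400]; s=capture("scene")["image"][165:345,110:310]
g=lambda i:cv2.convertScaleAbs(cv2.resize(i,(400,360),interpolation=cv2.INTER_CUBIC),alpha=1.4,beta=25)
cv2.imwrite("pics/c1.png",np.hstack([g(t),g(s)]));print(sense()["tcp_pos"])
E
```

```text
[ 0.54823113 -0.19737703  0.14724299]
```

View pics/c1.png

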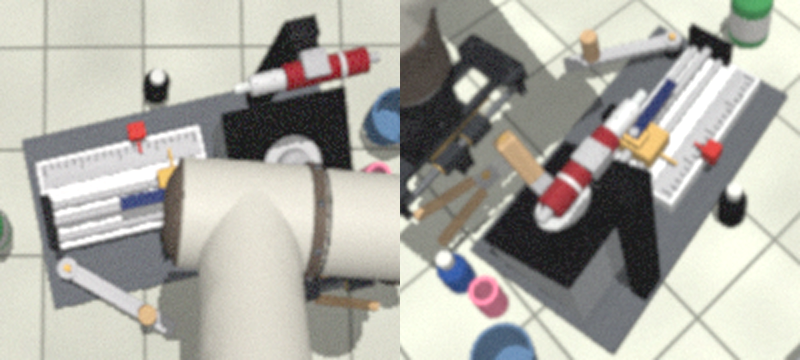

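The peg is on the -y side of the grip, just left of it in the scene view, and clear of the pen machine. Starting to wind.

Emit:
move_arm:
  targets: "0.04 0.42 -0.06 0; 0.04 0.42 -0.06 0; 0.11 0.42 0.05 0; 0.16 0.36 0.08 0; 0.21 0.29 0.1 0; 0.24 0.21 0.13 0; 0.13 0.28 0.14 0; 0.18 0.25 0.16 0; 0.21 0.21 0.18 0; 0 0 0 0"

```text
time_s: 3.28
tcp_pos: [0.5833, -0.1243, 0.1658]
ee_rot: [[-0.977, -0.214, 0.004], [-0.214, 0.977, 0.0], [-0.004, -0.001, -1.0]]
wrist_force: [0.7, -1.3, 0.2]
gripper_width: 0.01
gripper_force: 0.1
```

```bash
python3 - <<'E'
from station import *
import cv2,numpy as np
t=capture("top")["image"][105:275,200:400]; s=capture("scene")["image"][165:345,110:310]
g=lambda i:cv2.convertScaleAbs(cv2.resize(i,(400,360),interpolation=cv2.INTER_CUBIC),alpha=1.4,beta=25)
cv2.imwrite("pics/c2.png",np.hstack([g(t),g(s)]));print(sense()["tcp_pos"],sense()["wrist_force"])
E
```

```text
[ 0.58195861 -0.1246263   0.16503851] [-0.51878061  0.44314359 -0.54025491]
```

View pics/c2.png

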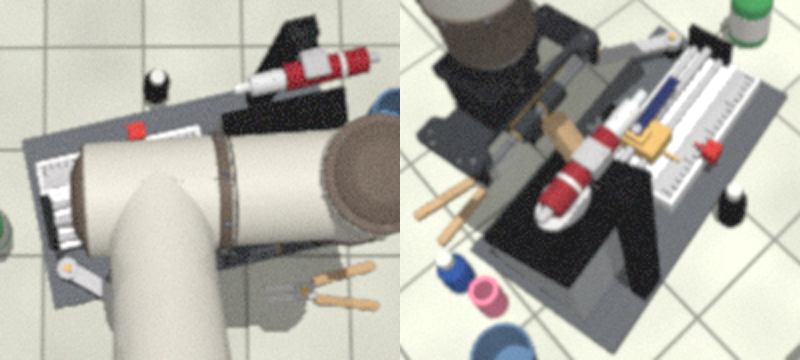

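Emit:
move_arm:
  targets: "0.22 0.28 0.18 0; 0.27 0.02 0.18 0; 0.27 0.06 0.18 0; 0.28 0 0.16 0; 0.25 0.07 0.15 0; 0.24 0.02 0.13 0; 0 0.36 0.05 0; 0.02 0.38 0.05 0; 0.12 0 0 0; 0.23 -0.21 0.08 0"

```text
time_s: 4.22
tcp_pos: [0.6225, -0.1131, 0.1906]
ee_rot: [[-0.978, -0.208, -0.017], [-0.208, 0.978, -0.016], [0.02, -0.012, -1.0]]
wrist_force: [-6.8, -26.0, -5.2]
gripper_width: 0.006
gripper_force: 12.0
```

```bash
cat >m.py <<'E'
from station import *
from plan import *
def look(name=None):
    s=capture("scene");im=s["image"];st=sense()
    hsv=cv2.cvtColor(im,cv2.COLOR_BGR2HSV)
    if name: cv2.imwrite(f"pics/{name}.png",im)
    # predicted grip end pixels for angles
    for d in range(0,360,30):
        th=np.radians(d);r=-s_*np.cos(th)+Y*np.sin(th);q=.055*r+.083*n
        w=world(q[0],q[1]);print(d,np.round(proj(s,np.array([*w,.115+q[2]]))),end=" ")
    print();print(st["time_s"],st["tcp_pos"],st["wrist_force"]);return im
s_=np.array([.883,0,.469])
E
python3 - <<'E'
from m import *
im=look("s3");c=im[165:315,110:310]
cv2.imwrite("pics/c3.png",cv2.convertScaleAbs(cv2.resize(c,None,fx=4,fy=4,interpolation=cv2.INTER_CUBIC),alpha=1.4,beta=25))
E
```

```text
0 [159. 237.] 30 [169. 229.] 60 [181. 224.] 90 [190. 224.] 120 [196. 229.] 150 [196. 239.] 180 [190. 250.] 210 [179. 260.] 240 [166. 265.] 270 [156. 264.] 300 [151. 257.] 330 [152. 247.] 
4.2667 [ 0.62341108 -0.11297408  0.19110669] [ -5.09958572 -36.68208657  -9.48874261]
```

View pics/c3.png

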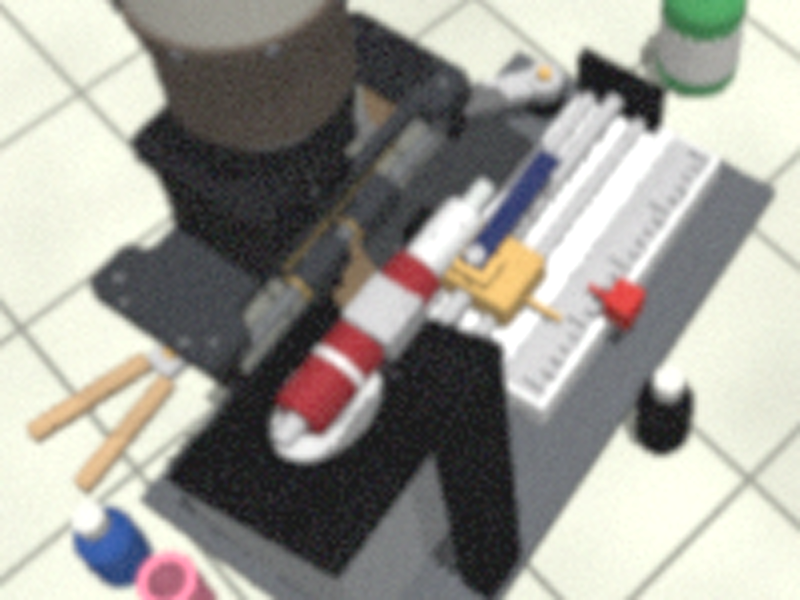

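The pointer is at about (560,318) in the crop, so it has moved about 8 mm and the crank is at roughly 105°. The peg slipped to the inside of the grip, because the fingers are thinner than I assumed. I'll back it out and replan with a thinner peg and more overlap.

```bash
sed -i 's/hx=.0095,hy=.015/hx=.0095,hy=.009/; s/np.linspace(.1,.9,9)/np.linspace(.35,.65,4)/; s/min(arm,.035)\*3/min(arm,.045)*3/' plan.py
sed -i 's/np.arange(10,480,10)),*/np.arange(105,490,10)),start=np.array([-.06,.05])/' plan.py; sed -i 's/path(np.radians(np.arange(10,480,10)))/path(np.radians(np.arange(105,490,10)),start=np.array([-.06,.05]))/' plan.py; python3 plan.py
```

```text
105 bench  -46.9   61.8 arm 48.9 | world  591.8  -87.5  176.4
 115 bench  -38.8   60.7 arm 49.5 | world  599.9  -86.9  180.6
 125 bench  -31.1   58.0 arm 50.4 | world  608.0  -87.9  184.5
 135 bench  -23.8   53.8 arm 51.5 | world  616.0  -90.5  188.0
 145 bench  -17.3   48.3 arm 52.6 | world  623.5  -94.5  190.9
 155 bench  -11.8   41.6 arm 53.7 | world  630.3 -100.0  193.1
 165 bench   -7.3   33.9 arm 54.5 | world  636.3 -106.6  194.7
 175 bench   -4.1   25.4 arm 54.9 | world  641.2 -114.2  195.4
 185 bench   -0.5   17.2 arm 43.9 | world  646.4 -121.5  195.4
 195 bench    0.3    9.5 arm 44.6 | world  648.9 -128.9  194.7
 205 bench    0.1    1.7 arm 44.0 | world  650.2 -136.5  193.1
 215 bench    1.4   -5.8 arm 42.1 | world  653.1 -143.6  190.9
 225 bench    1.8  -12.9 arm 38.9 | world  654.9 -150.5  188.0
 235 bench    1.3  -19.3 arm 34.5 | world  655.8 -156.9  184.5
 245 bench   -3.1  -24.9 arm 29.0 | world  652.7 -163.2  180.6
 255 bench   -8.2  -29.4 arm 22.7 | world  648.6 -168.7  176.4
 265 bench   -2.2  -41.2 arm 48.6 | world  656.9 -178.9  172.0
 275 bench   -9.9  -61.3 arm 4
[... 655 characters left out ...]
  144.8
 385 bench  -67.6   -1.7 arm 44.0 | world  584.7 -153.9  146.4
 395 bench  -66.4    5.8 arm 42.1 | world  584.4 -146.3  148.6
 405 bench  -66.9   12.9 arm 38.9 | world  582.4 -139.5  151.5
 415 bench  -83.1   26.2 arm 50.4 | world  563.7 -129.8  154.9
 425 bench  -77.2   32.5 arm 49.5 | world  568.2 -122.5  158.8
 435 bench  -70.4   37.5 arm 48.9 | world  573.8 -116.1  163.1
 445 bench  -62.9   41.2 arm 48.6 | world  580.4 -111.0  167.5
 455 bench  -55.0   61.3 arm 48.6 | world  583.9  -89.7  172.0
 465 bench  -46.9   61.8 arm 48.9 | world  591.8  -87.5  176.4
 475 bench  -38.8   60.7 arm 49.5 | world  599.9  -86.9  180.6
 485 bench  -31.1   58.0 arm 50.4 | world  608.0  -87.9  184.5
```

Emit:
move_arm:
  targets: "-0.3 -0.5 0 0; -0.3 -0.3 0 0; -0.5 0 -0.1 0; -0.6 0 -0.2 0; 0 0 0 0"

```text
time_s: 4.68
tcp_pos: [0.5839, -0.1197, 0.186]
ee_rot: [[-0.977, -0.212, -0.0], [-0.212, 0.977, 0.002], [-0.0, 0.002, -1.0]]
wrist_force: [-0.7, -0.1, 0.6]
gripper_width: 0.009
gripper_force: 0.0
```

Emit:
move_arm:
  targets: "-0.76 0 -0.28 0; 0 0.5 -0.28 0; 0 0.5 0 0; 0.36 0.1 0.06 0; 0.36 0.1 0.06 0; 0.36 0.1 0.06 0; 0.32 0.02 0.17 0; 0.32 -0.04 0.16 0; 0.32 -0.1 0.14 0; 0.3 -0.16 0.12 0"

```text
time_s: 5.52
tcp_pos: [0.6257, -0.0953, 0.1911]
ee_rot: [[-0.977, -0.212, -0.003], [-0.212, 0.977, -0.0], [0.003, 0.001, -1.0]]
wrist_force: [-2.9, 1.7, 1.2]
gripper_width: 0.008
gripper_force: 1.5
```

```bash
cat >p.py <<'E'
from m import *
import sys
def meas(save=None):
    s=capture("scene");im=s["image"];st=sense();out={}
    hsv=cv2.cvtColor(im,cv2.COLOR_BGR2HSV)
    w=cv2.inRange(hsv,(12,70,60),(32,255,255))
    w[:, :215]=0; w[:225]=0;w[262:]=0; w[:,262:]=0
    k,l,stt,cen=cv2.connectedComponentsWithStats(w)
    i=1+np.argmax(stt[1:,4]); ys,xs=np.where(l==i)
    print("yellow",stt[i],"centroid",np.round(cen[i],2))
    q=xs*0.9+ys*0.35; j=np.argsort(-q)[:4]; u,v=xs[j].mean(),ys[j].mean()
    P=plane(ray(s,u,v),.050)[:2]; r=plane(ray(s,*sp(592,288)),.050)[:2]
    print("tip px",u,v,"tip-rider along bench y mm",round((r-P)@ey*1e3,1),"cent-based",round((plane(ray(s,*cen[i]),.06)[:2]-HUB)@ey*1e3,1))
    print("t",st["time_s"],"tcp",np.round(st["tcp_pos"]*1e3,1),"bench",np.round((st["tcp_pos"][:2]-HUB)@np.array([ex,ey]).T*1e3,1),"F",np.round(st["wrist_force"],1))
    return im
if __name__=="__main__": meas()
E
python3 - <<'E'
import p,numpy as np,cv2
z=np.load("scene0.npz"); o=p.capture
p.capture=lambda n:{k:z[k] for k in z.files}
p.meas(); p.capture=o; p.meas()
E
```

```text
yellow [220 226  28  22 324] centroid [233.34 236.9 ]
tip px 246.5 245.5 tip-rider along bench y mm 36.2 cent-based 131.4
t 5.5167 tcp [625.7 -95.3 191.1] bench [-15.4  47.2] F [-2.9  1.7  1.2]
yellow [220 225  31  20 317] centroid [235.55 233.78]
tip px 249.5 242.5 tip-rider along bench y mm 25.2 cent-based 141.7
t 5.5667 tcp [627.6 -96.  191.5] bench [-13.6  46. ] F [-0.4 -0.4  1.5]
```

Emit:
move_arm:
  targets: "0.22 -0.22 0.09 0; 0.22 -0.26 0.06 0; 0.18 -0.3 0.03 0; 0.18 -0.3 0 0; 0.1 -0.3 -0.03 0; 0.05 -0.3 -0.06 0; 0.08 -0.28 -0.09 0; 0.05 -0.28 -0.12 0; 0.02 -0.26 -0.14 0"

```text
time_s: 6.32
tcp_pos: [0.6518, -0.1589, 0.1837]
ee_rot: [[-0.977, -0.211, -0.003], [-0.211, 0.977, 0.0], [0.002, 0.001, -1.0]]
wrist_force: [-2.6, 3.3, 1.8]
gripper_width: 0.005
gripper_force: 2.0
```

```bash
python3 p.py
```

```text
yellow [223 225  29  18 297] centroid [236.95 232.14]
tip px 250.5 240.0 tip-rider along bench y mm 18.0 cent-based 147.4
t 6.3667 tcp [ 651.6 -159.9  182.7] bench [ -3.4 -21.4] F [-0.7  0.  -0.3]
```

Emit:
move_arm:
  targets: "-0.05 -0.28 -0.16 0; -0.08 -0.2 -0.16 0; 0.14 0.3 0 0; 0.28 0.02 0 0; 0.12 -0.34 0 0; 0.08 -0.4 0 0; 0.04 -0.4 0 0; 0 0 0 0"

```text
time_s: 7.03
tcp_pos: [0.6668, -0.1928, 0.1765]
ee_rot: [[-0.978, -0.21, 0.001], [-0.21, 0.978, -0.001], [-0.001, -0.001, -1.0]]
wrist_force: [1.7, -1.3, 0.6]
gripper_width: 0.007
gripper_force: 0.5
```

```bash
python3 p.py
```

```text
yellow [223 225  30  17 291] centroid [237.43 231.88]
tip px 251.5 239.5 tip-rider along bench y mm 15.4 cent-based 148.7
t 7.0833 tcp [ 666.5 -192.2  176.6] bench [  4.5 -56.2] F [ 1.1 -0.1 -0.1]
```

Emit:
move_arm:
  targets: "-0.26 -0.16 -0.18 0; -0.26 -0.16 -0.18 0; -0.31 -0.08 -0.18 0; -0.33 -0.02 -0.17 0; -0.33 0.04 -0.16 0; -0.32 0.1 -0.14 0; -0.31 0.16 -0.12 0; -0.29 0.22 -0.09 0; -0.26 0.26 -0.06 0; -0.22 0.3 -0.03 0"

```text
time_s: 7.92
tcp_pos: [0.5926, -0.1742, 0.1434]
ee_rot: [[-0.977, -0.212, -0.0], [-0.212, 0.977, -0.0], [0.0, -0.0, -1.0]]
wrist_force: [2.3, -2.6, -1.6]
gripper_width: 0.005
gripper_force: 1.5
```

```bash
python3 p.py
```

```text
yellow [226 225  29  15 248] centroid [239.24 230.26]
tip px 253.5 237.5 tip-rider along bench y mm 7.9 cent-based 155.1
t 7.9667 tcp [ 591.5 -172.8  143.4] bench [-64.9 -21.5] F [-0.3 -0.5 -2.1]
```

```bash
python3 - <<'E'
from plan import *
p=path(np.radians(np.arange(365,475,10)),start=np.array([-.1,-.02]))
a=np.array([.5915,-.1728,.1434])
for x,y in((-.066,-.030),(-.1,-.030)):
    w=np.array([*world(x,y),.1434]);print("pre",np.round((w-a)/.025,2));a=w
for r in p:
    w=np.array([*world(r[1],r[2]),r[3]]);print(round(np.degrees(r[0])),np.round(r[1:3]*1e3,1),round(r[4]*1e3),np.round((w-a)/.025,2));a=w
E
```

```text
pre [ 0.03 -0.34  0.  ]
pre [-1.33 -0.28  0.  ]
365 [-98.8 -16.1] 55 [-0.07  0.56  0.03]
375 [-95.   -7.3] 54 [0.07 0.37 0.03]
385 [-94.    1.8] 54 [-0.04  0.37  0.06]
395 [-91.7  10.7] 53 [0.02 0.36 0.09]
405 [-88.   18.9] 51 [0.08 0.35 0.12]
415 [-83.1  26.2] 50 [0.13 0.33 0.14]
425 [-77.2  32.5] 50 [0.18 0.3  0.16]
435 [-70.4  37.5] 49 [0.22 0.25 0.17]
445 [-62.9  41.2] 49 [0.26 0.2  0.18]
455 [-55.   61.3] 49 [0.14 0.85 0.18]
465 [-46.9  61.8] 49 [0.31 0.09 0.18]
```

Emit:
move_arm:
  targets: "0.03 -0.34 0 0; -0.67 -0.14 0 0; -0.67 -0.14 0 0; -0.07 0.56 0.03 0; 0.07 0.37 0.03 0; -0.04 0.37 0.06 0; 0.02 0.36 0.09 0; 0.08 0.35 0.12 0; 0.13 0.33 0.14 0; 0 0 0 0"

```text
time_s: 8.8
tcp_pos: [0.5671, -0.1291, 0.1564]
ee_rot: [[-0.977, -0.214, 0.002], [-0.214, 0.977, 0.0], [-0.002, -0.0, -1.0]]
wrist_force: [-1.0, -0.9, -0.8]
gripper_width: 0.006
gripper_force: 0.7
```

```bash
python3 p.py
```

```text
yellow [227 225  29  13 212] centroid [240.4  229.54]
tip px 254.5 235.5 tip-rider along bench y mm 1.8 cent-based 158.4
t 8.85 tcp [ 567.2 -129.5  156.3] bench [-79.7  25.8] F [-0.6 -0.5 -0.1]
```

```bash
python3 - <<'E'
from m import *
im=np.mean([capture("scene")["image"].astype(float) for _ in range(4)],0).astype(np.uint8)
c=im[225:262,235:285];cv2.imwrite("pics/c4.png",cv2.convertScaleAbs(cv2.resize(c,None,fx=16,fy=16,interpolation=cv2.INTER_CUBIC),alpha=1.4,beta=25))
E
```

```text
(no output)
```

View pics/c4.png

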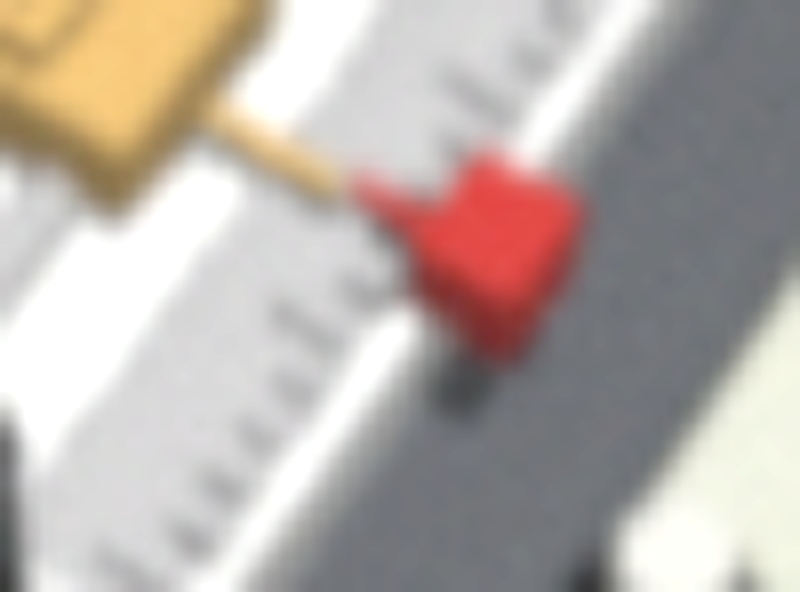

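The pointer tip at (328,184) and the rider tip at (357,184) nearly line up. I'll convert the remaining gap to millimetres.

```bash
python3 - <<'E'
from plan import *
s=np.load("scene0.npz");f=lambda u,v:plane(ray(s,235+(u+.5)/16-.5,225+(v+.5)/16-.5),.05)[:2]
a,b,c,d=f(330,187),f(357,184),f(225,115),f(420,214)
B=np.array([ex,ey])
for q in(b-a,a-c,d-b): print(np.round(B@q*1e3,1))
E
```

```text
[3.3 2.8]
[21.1 -1.4]
[11.2  1.1]
```

Emit:
move_arm:
  targets: "0.18 0.3 0.16 0; 0.22 0.25 0.17 0; 0.26 0.2 0.18 0; 0 0 0 0; 0 0 0 0; -0.6 0 0 0; -0.6 0 0 0; -0.3 0.1 0.8 0; 0 0 0.8 0; 0 0 0.8 0"

```text
time_s: 9.88
tcp_pos: [0.5451, -0.1094, 0.2295]
ee_rot: [[-0.977, -0.213, 0.002], [-0.213, 0.977, 0.0], [-0.002, -0.0, -1.0]]
wrist_force: [1.1, -0.3, 0.4]
gripper_width: 0.007
gripper_force: 0.0
```

```bash
python3 p.py; python3 - <<'E'
from m import *
S=np.mean([capture("scene")["image"].astype(float) for _ in range(4)],0).astype(np.uint8)
T=np.mean([capture("top")["image"].astype(float) for _ in range(4)],0).astype(np.uint8)
g=lambda c:cv2.convertScaleAbs(cv2.resize(c,None,fx=10,fy=10,interpolation=cv2.INTER_CUBIC),alpha=1.4,beta=25)
cv2.imwrite("pics/c5.png",np.hstack([g(S[225:265,240:280]),g(T[155:195,255:295])]))
E
```

```text
yellow [227 225  30  12 191] centroid [241.1  229.14]
tip px 255.0 234.75 tip-rider along bench y mm -0.7 cent-based 160.3
t 9.9333 tcp [ 547.8 -109.9  234.5] bench [-94.5  49.1] F [ 1.4 -0.6  3.9]
```

View pics/c5.png

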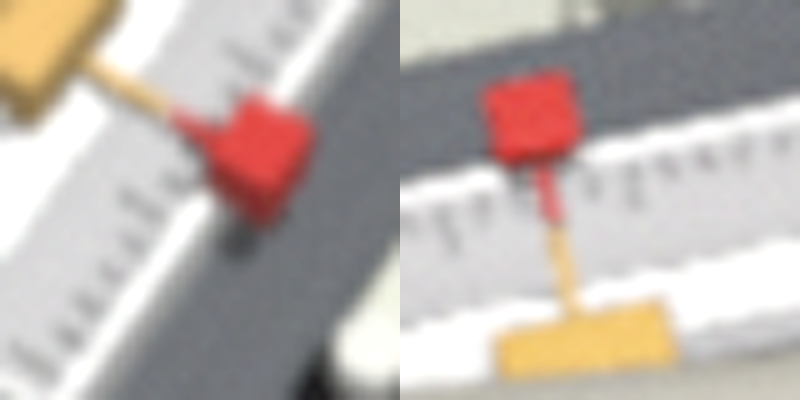

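The pointer and rider finger are in one line in both views, so the mark is met. Next is the keeper.

Emit:
move_arm:
  targets: "-0.59 0.79 0 0; -0.59 0.79 0 0; -0.59 0.79 0 0; -0.59 0.79 0 0; -0.59 0.79 0 0; -0.59 0.79 0 0; -0.59 0.79 0 0; 0 0 -0.8 0; 0 0 -0.8 0; 0 0 -0.8 0"

```text
time_s: 11.17
tcp_pos: [0.4413, 0.0291, 0.1677]
ee_rot: [[-0.977, -0.213, 0.001], [-0.213, 0.977, 0.001], [-0.001, 0.0, -1.0]]
wrist_force: [-0.0, 0.3, -1.3]
gripper_width: 0.006
gripper_force: 0.0
```

Emit:
move_arm:
  targets: "0 0 -0.8 0; 0 0 -0.8 0; 0 0 -0.8 0; 0 0 -0.8 0; 0 0 -0.8 0; 0 0 -0.3 0; 0 0 0 0"

```text
time_s: 11.75
tcp_pos: [0.4401, 0.0279, 0.059]
ee_rot: [[-0.977, -0.212, -0.005], [-0.212, 0.977, -0.002], [0.005, -0.001, -1.0]]
wrist_force: [-0.6, -0.7, 0.4]
gripper_width: 0.005
gripper_force: 0.0
```

```bash
python3 - <<'E'
from m import *
print(sense()["tcp_pos"])
hg=np.array([.5311,.1365]);a=None
for al in(39,34,29,24,19,14,9,5,2,0,-2):
    r=np.radians(al);k=-.115*np.sin(r)-.0205,-.115*np.cos(r)+.002
    w=hg+k[0]*ex+k[1]*ey; print(al,np.round(w*1e3,1),None if a is None else np.round((w-a)/.025,2));a=w
S,T=capture("scene")["image"],capture("top")["image"]
g=lambda c:cv2.convertScaleAbs(cv2.resize(c,(400,400),interpolation=cv2.INTER_CUBIC),alpha=1.4,beta=25)
cv2.imwrite("pics/c6.png",np.hstack([g(S[150:270,140:260]),g(T[180:300,210:330])]))
E
```

```text
[0.44011022 0.02790938 0.05898222]
39 [458.4  31.7] None
34 [467.6  27.6] [ 0.37 -0.17]
29 [477.   24.2] [ 0.38 -0.13]
24 [486.7  21.7] [ 0.39 -0.1 ]
19 [496.6  20.1] [ 0.4  -0.07]
14 [506.6  19.3] [ 0.4  -0.03]
9 [516.7  19.4] [0.4 0. ]
5 [524.6  20.1] [0.32 0.03]
2 [530.6  20.9] [0.24 0.04]
0 [534.5  21.7] [0.16 0.03]
-2 [538.5  22.6] [0.16 0.04]
```

Emit:
move_arm:
  targets: "0.37 0.08 0.1 0; 0.37 0.08 0 0; 0.37 -0.17 0 0; 0.38 -0.13 0 0; 0.39 -0.1 0 0; 0.4 -0.07 0 0; 0.4 -0.03 0 0; 0.4 0 0 0; 0.32 0.03 0 0; 0 0 0 0"

```text
time_s: 12.68
tcp_pos: [0.5295, 0.0216, 0.0639]
ee_rot: [[-0.977, -0.212, 0.004], [-0.212, 0.977, 0.001], [-0.004, 0.0, -1.0]]
wrist_force: [0.4, -0.7, 0.2]
gripper_width: 0.007
gripper_force: 0.0
```

Emit:
move_arm:
  targets: "0.14 0.03 0 0; 0.14 0.03 0 0; 0.12 0.03 0 0; 0.12 0.03 0 0; 0 0 0 0; 0 0 0 0"

```text
time_s: 13.18
tcp_pos: [0.5335, 0.0221, 0.0625]
ee_rot: [[-0.977, -0.211, -0.013], [-0.211, 0.978, -0.003], [0.014, -0.0, -1.0]]
wrist_force: [-10.6, -2.4, 6.9]
gripper_width: 0.005
gripper_force: 5.7
```

Emit:
move_arm:
  targets: "0.1 0.02 0 0; 0.1 0.02 0 0; 0 0 0 0; 0 0 0 0"

```text
time_s: 13.52
tcp_pos: [0.5337, 0.0218, 0.0619]
ee_rot: [[-0.978, -0.21, -0.023], [-0.209, 0.978, -0.006], [0.024, -0.001, -1.0]]
wrist_force: [-20.7, -1.5, 14.3]
gripper_width: 0.004
gripper_force: 9.9
```

Emit:
move_arm:
  targets: "-0.5 -0.1 0 0; -0.6 -0.1 0 0; -0.6 0 0 0; -0.6 0 0.5 0; -0.4 0 0.8 0; -0.4 0 0.8 0; -0.8 0 0.8 0; -0.8 0 0.8 0; 0 0 0 0; 0 0 0 0"

```text
time_s: 14.35
tcp_pos: [0.4276, 0.0205, 0.1573]
ee_rot: [[-0.977, -0.213, 0.005], [-0.213, 0.977, 0.002], [-0.005, 0.001, -1.0]]
wrist_force: [1.1, -0.7, -0.1]
gripper_width: 0.006
gripper_force: 0.0
```

```bash
python3 - <<'E'
from m import *
print(sense()["tcp_pos"],sense()["wrist_force"])
cap={n:capture(n) for n in("scene","top")}
S,T=cap["scene"]["image"],cap["top"]["image"]
g=lambda c:cv2.convertScaleAbs(cv2.resize(c,(400,400),interpolation=cv2.INTER_CUBIC),alpha=1.4,beta=25)
cv2.imwrite("pics/c7.png",np.hstack([g(S[170:290,160:280]),g(T[150:270,205:325])]))
E
```

```text
[0.42756103 0.02054052 0.15733934] [ 1.05646895 -0.71259079 -0.13142237]
```

View pics/c7.png

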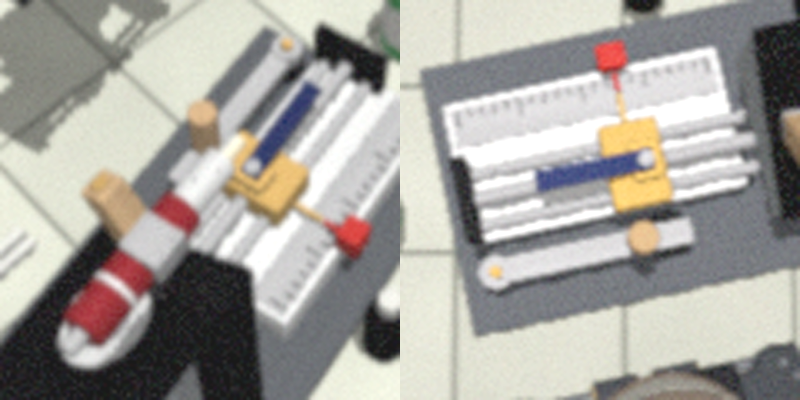

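The keeper bar lies parallel to the bed with its end over the catch, and the pushing force rose to 20 N without further movement, so it is home. The pointer still lines up with the rider, and the robot is clear of everything.

```bash
python3 -c "
from station import *
print(finish_job())"
```

```text
the job is handed in; nothing more can be done
None
```

The job is handed in at about 14 s: the pointer lines up with the red rider in both camera views, and the keeper bar is shut against its stop and released. The tool slipped off the grip once during the first turn and pressed on it with about 37 N (the limit is 40 N).

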